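# Peel a stuck rinsing tray off the pile and hold it over the light box

### The arm

A 6-joint arm with a two-finger parallel gripper is mounted at the origin on the work surface. World frame = base frame: x ahead of the robot, y to its left, z up, the work surface at z = 0. Lengths are in m, angles in rad, forces in N, time in s.
With the tool pointing down it reaches from about 0.375 to 0.9 m from the base axis. Payload 3.1 kg.
Tool frame: the origin (TCP) lies on the centre line of the jaws, within the pads' length; the fingertips stand arm.nose_length ahead of it and the grasp point (between the pads) lies 11 mm behind it (arm.nose_length is the distance from the TCP to the fingertips, in m); x points along the fingers, y is the direction in which the jaws open and shut, and the axes are right-handed (so a half turn about x gives the same grasp; the last joint's range is limited). The gripper opens to 85 mm and grips with 20 to 120 N. Pads are 22 mm wide; open, the fingers measure 114 mm over their backs; the gripper's body (76 mm by 85 mm) begins 54 mm behind the grasp point. The pads swing forward as they close: fully open they stand 13 mm farther back than shut.
Start: joints at [-0.178, 0.527, 1.433, -0, 1.181, -0.178], TCP at [0.625, 0, 0.239] pointing down, gripper open.
Joint ranges: [-3.08, 3.08], [-0.75, 2.2], [0.22, 2.44], [-1.43, 4.57], [0, 2.65], [-2.85, 2.85]. Speed limits (rad/s): [2.79, 2.79, 3.14, 3.14, 3.14, 3.14].

### API

Orientations are given as [roll, pitch, yaw] about the fixed x, y, z axes, in that order (R = Rz(yaw) Ry(pitch) Rx(roll)).
In Python, from cell import arm gives the robot as it stands. The module is installed in compiled form; this text tells all that it offers. Calls block until the motion is done:
- arm.move_ptp(position, orientation): joint-space move of the TCP to a pose.
- arm.servo_line(position, velocity=0.15, attitude=None, guard=None): straight line of the TCP; attitude=None keeps the orientation; velocity is the mean speed in m/s. With guard (N) it stops when the force on the tool has changed by that much, and returns True; else False.
- arm.movej(angles): joint-space move.
- arm.gripper_to(opening, newtons=None): finger opening in m; newtons is the grip in N (None keeps the last); returns when the fingers have stopped.
- arm.sleep(seconds).
- arm.inverse_kinematics(position, orientation): joint angles nearest the present ones, or None.
- arm.grab_frame(name): name is "scene" or "side" or "wrist"; returns (picture, depth): 384x512x3 uint8, blue, green, red; 384x512 float32, m along the optical axis (not along the pixel's ray), 0 where there is no reading.
- arm.camera_params(name): a dict with "vfov" (degrees; the focal length in pixels is half the picture's height over the tangent of half this angle, whatever the lens; pixels are square), "cx", "cy" (the principal point, pixels), "R" (3x3) and "t" (3): a world point X has camera coordinates R X + t. Camera axes: x right, y down, z forward; pixel columns grow to the right and rows downward; lengths in m; the calibration is good to about 2 mm. A picture is of the moment at which its call begins: read the wrist's pose just before it. camera_params takes no time and is no camera call; for the wrist camera it gives the pose at the moment of the call.
A pose or a line that the arm cannot do raises arm.PlanningError and nothing moves.
- arm.sign_off(): hands the job in, once; it reports no verdict.
Readings, each from a call of its own:
- arm.read_time(): time.
- arm.read_q(): joint angles.
- arm.read_joint_vel(): joint speeds.
- arm.read_joint_torque(): joint torques, N m.
- arm.read_tool_pos(): TCP position.
- arm.read_eef_rot(): TCP orientation.
- arm.read_contact_force(): force on the tool from outside, world axes, zero at the start.
- arm.read_moment(): the same for the moment, N m.
- arm.read_opening(): finger opening in m.
Only numpy, scipy, OpenCV 4.12 (cv2) and the standard library are available. Lean on these libraries where they do the work, as an engineer would, in place of code of your own. Each camera call takes 0.05 s, during which the arm holds its last target.

### The job

The nested off-white rinsing trays have stuck together: take the top one by its rim near a corner and peel it off, tipping that corner up by about two centimetres while the opposite corner still rests on the pile, then lift it away and leave the other trays where they stand. Hold it level and the right way up, centred over the lit light box with its bottom about ten centimetres above the glass, so that it can be checked for cracks, and finish while still holding it there in the gripper, steady and touching nothing else. Leave the jar, the pliers and the roll of copper foil alone.

Things in the scene. Friction and masses are not known exactly. Their poses are not given: they have to be found in the camera images.
- top_tray: top one of five equal nested off-white trays, open upward, 150 mm along its x, 200 along its y, 46 high, 0.13 to 0.2 kg. Origin: centre of its floor's underside. Rim: solid upright band all round, 10 mm wide, 16 mm high (30 to 46 mm above the origin), corners rounded by 14. Inside, a step 14 mm below its top, then walls sloping in to the floor. At the start its rim top is 110 mm above the bench
- second_tray: next tray down, equal and with the same axes, loose, 0.16 kg; must stay on the pile. Origin: centre of its floor's underside, 48 mm above the bench. The top tray's rim sits straight on its rim, flush outside, so a finger more than 16 mm below the top rim grips both. Springy nubs inside its walls, near the corners, cling to the top tray over the first 8 mm of rise: 1 to 2 N a corner
- lower_stack: the bottom three nested trays, one piece, 150 x 200 mm outside, rim top 78 mm high, 0.48 kg, standing loose on the bench, clinging to the second tray a little harder than that does to the top one. Origin: centre of the underside of the bottom floor, on the bench; same axes as the trays
- light_box: low wooden light box with a glowing opal glass top, 200 mm along its own x, 240 mm along its own y, 45 mm high, fixed to the bench. Origin: centre of its underside, on the bench; z up
- glass (a point): centre of the light box's opal glass, on the glass, 44 mm above the bench; the axes are those of the light box; the glass is 174 x 214 mm
- jar: bystander: small screw-top glass jar of whiting, 66 mm across, 88 mm high. Origin: centre of its underside
- pliers: bystander: grozing pliers lying flat, about 160 mm long, 50 mm wide and 15 mm high, jaws to their own +x. Origin: middle of their length, on the bench
- foil_roll: bystander: roll of copper foil lying flat, 72 mm across, 12 mm high. Origin: centre of its underside
- corner_pp (a point): the +x +y corner (in the top tray's own axes) of the top tray, on the underside of its rim, 6 mm in from both outer faces, 30 mm above the tray's origin; it moves with the top tray and when seated lies 46 mm above the second tray's origin
- corner_pm (a point): the +x -y corner (in the top tray's own axes) of the top tray, on the underside of its rim, 6 mm in from both outer faces, 30 mm above the tray's origin; it moves with the top tray and when seated lies 46 mm above the second tray's origin
- corner_mp (a point): the -x +y corner (in the top tray's own axes) of the top tray, on the underside of its rim, 6 mm in from both outer faces, 30 mm above the tray's origin; it moves with the top tray and when seated lies 46 mm above the second tray's origin
- corner_mm (a point): the -x -y corner (in the top tray's own axes) of the top tray, on the underside of its rim, 6 mm in from both outer faces, 30 mm above the tray's origin; it moves with the top tray and when seated lies 46 mm above the second tray's origin
Not all that is in view belongs to the job. What is shaped like the top_tray but pink or red is not meant.

How it is judged:
On the way:
1. the top tray is peeled: one of its corners stands at least 12 mm off the second tray while the diagonally opposite corner is still within 5 mm of its seat (((z of corner_pp in the frame of second_tray above 0.058 m and z of corner_mm in the frame of second_tray below 0.051 m) or (z of corner_pm in the frame of second_tray above 0.058 m and z of corner_mp in the frame of second_tray below 0.051 m) or (z of corner_mp in the frame of second_tray above 0.058 m and z of corner_pm in the frame of second_tray below 0.051 m) or (z of corner_mm in the frame of second_tray above 0.058 m and z of corner_pp in the frame of second_tray below 0.051 m))), for 0.05 s.
At the end, for the whole second after the job is handed in: Gripper holds the top tray still, right way up, level within 10 degrees, centred over the glass within 35 mm, its bottom 60 to 150 mm above it, touching nothing else. The other trays are still nested, upright, within 30 mm of their place; jar, pliers and foil roll moved less than 30 mm (horizontal distance between top_tray and glass below 0.035 m and z of top_tray in the frame of glass between 0.06 and 0.15 m and angle between top_tray's own z axis and vertical below 0.17 rad and contact force between top_tray and the fingers above 1 N and contact force between top_tray and light_box below 0.1 N and contact force between top_tray and second_tray below 0.1 N and contact force between top_tray and jar below 0.1 N and linear speed of top_tray below 0.03 m/s and angular speed of top_tray below 0.2 rad/s and distance of each of second_tray, lower_stack, jar, pliers, foil_roll from where it was at the start of the episode below 0.03 m and z of second_tray in the frame of lower_stack below 0.053 m and angle between each of second_tray, lower_stack's own z axis and vertical below 0.08 rad); the arm keeps its last pose, push and grip.
It fails at once if the second tray is pulled up with the top one, by more than 12 mm (z of second_tray in the frame of lower_stack above 0.06 m).
It fails at once if the pile left behind is shifted or lifted by more than 30 mm (distance of any of second_tray, lower_stack from where it was at the start of the episode above 0.03 m).
It fails at once if the jar moved by more than 30 mm (distance of jar from where it was at the start of the episode above 0.03 m).
It fails at once if the pliers moved by more than 30 mm (distance of pliers from where it was at the start of the episode above 0.03 m).
It fails at once if the roll of copper foil moved by more than 30 mm (distance of foil_roll from where it was at the start of the episode above 0.03 m).
It also fails if it takes over 48 s, if anything falls off the work surface, if the arm or the gripper's body presses on something with over 40 N, if the wrist force passes 120 N, or if a joint passes its speed limit or range.

## Working session

There is one attempt and no reset: what is moved stays moved. The work goes in short steps, each a Python script; the robot and the scene stay as the last script left them, time stands still between calls to the robot, and variables do not carry over. Pictures are saved under pics/ and viewed, and the job is handed in when it is done.

```bash
mkdir -p pics; ls
python3 - <<'E'
from cell import arm
import cv2,numpy as np
for n in ["scene","side","wrist"]:
    p=arm.camera_params(n); im,d=arm.grab_frame(n)
    cv2.imwrite(f"pics/{n}0.png",im); np.savez(f"{n}0.npz",im=im,d=d,**p)
    print(n,p, (d>0).mean())
print(arm.nose_length,arm.read_time(),arm.read_eef_rot())
E
```

```text
pics
scene {'vfov': 45.28792597128712, 'cx': 257.87124976231394, 'cy': 199.50575298746045, 'R': array([[-0.76260443,  0.64686372,  0.00134294],
       [ 0.35310814,  0.41802603, -0.83699993],
       [-0.54198628, -0.63782565, -0.54720134]]), 't': array([ 0.40539407, -0.10654324,  1.52851886])} 0.9959869384765625
side {'vfov': 55.03036562397495, 'cx': 258.2092175991232, 'cy': 193.23640123513323, 'R': array([[ 0.81540774, -0.57862919, -0.01727652],
       [-0.3528368 , -0.47311688, -0.8072587 ],
       [ 0.45892964,  0.66434079, -0.58994483]]), 't': array([-0.45031657,  0.25583335,  0.88929523])} 0.996124267578125
wrist {'vfov': 58.72593889022389, 'cx': 258.4203301383173, 'cy': 192.61516107621145, 'R': array([[ 9.99996767e-01, -1.42613821e-03, -2.10526911e-03],
       [-6.87453250e-04, -9.48714358e-01,  3.16133823e-01],
       [-2.44814956e-03, -3.16131353e-01, -9.48712271e-01]]), 't': array([-0.62361346, -0.04089508,  0.38029948])} 0.9959971110026041
0.008 0.15 [-1.75084158  1.56911408  2.96149811]
```

View pics/scene0.png

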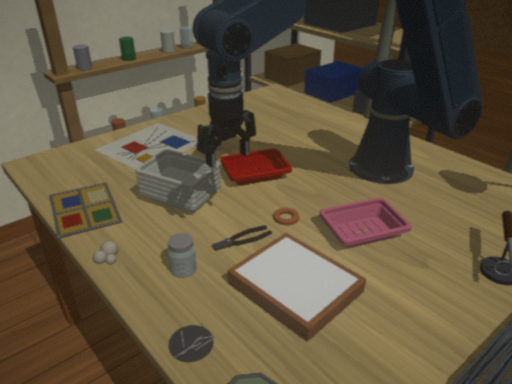

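View pics/side0.png

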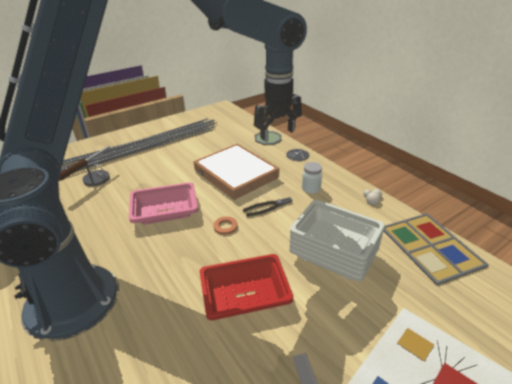

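View pics/wrist0.png

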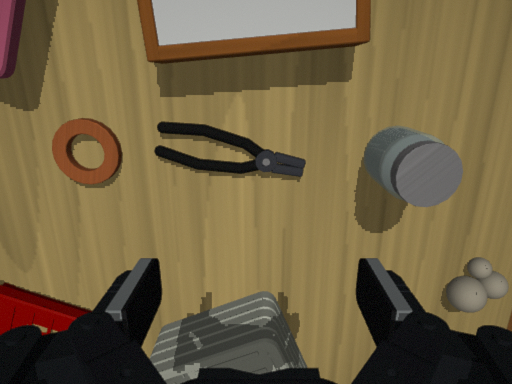

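The pile is at scene (178,180) and side (336,238), with the lit box at scene (297,280) and side (236,170). The jar, pliers and foil roll stand between them. Next I'll measure the rim from two views.

```bash
cat > h.py <<'E'
import numpy as np,cv2
def load(n):
    z=np.load(n); return {k:z[k] for k in z}
def cloud(z):
    d=z['d']; f=192/np.tan(np.radians(float(z['vfov'])/2))
    v,u=np.mgrid[0:384,0:512]
    c=np.stack([(u-z['cx'])/f*d,(v-z['cy'])/f*d,d],-1)
    P=(c-z['t'])@z['R']
    P[d==0]=np.nan
    return P
def cast(z,u,v,h):
    f=192/np.tan(np.radians(float(z['vfov'])/2))
    r=np.array([(u-z['cx'])/f,(v-z['cy'])/f,1.])@z['R']; o=-z['t']@z['R']
    return o+r*(h-o[2])/r[2]
E
python3 - <<'E'
from h import *
for n in ['scene','side']:
    z=load(n+'0.npz');P=cloud(z)
    for nm,(u,v) in dict(scene=dict(box=(297,280),pile=(178,180),jar=(181,240),bench=(250,215),pink=(365,215)),side=dict(box=(236,170),pile=(336,238),jar=(313,170),bench=(270,230),pink=(165,205))) [n].items():
        print(n,nm,P[v,u].round(3))
    hsv=cv2.cvtColor(z['im'],cv2.COLOR_BGR2HSV)
    # glass
    m=((z['im'].min(-1)>185)).astype(np.uint8); k,l,s,c=cv2.connectedComponentsWithStats(m)
    g=[i for i in range(1,k) if s[i][4]>1000]
    for i in g:
        q=P[l==i]; print('bright',s[i],np.nanmedian(q,0).round(3))
        ct=cv2.findContours((l==i).astype(np.uint8),0,1)[0][0]
        W=np.array([cast(z,u,v,.044)[:2] for u,v in ct[:,0]],np.float32)
        print(' rect',cv2.minAreaRect(W))
    # pile: rim-top points by depth in height band
    m=(P[...,2]>.098)&(P[...,2]<.125)&(hsv[...,1]<60)&(P[...,0]>.3)&(P[...,0]<1)&(abs(P[...,1])<.4)
    m=m.astype(np.uint8);k,l,s,c=cv2.connectedComponentsWithStats(m)
    for i in range(1,k):
        if s[i][4]>60:
            q=P[l==i];print('rim',s[i],np.nanmedian(q,0).round(3))
            print(cv2.minAreaRect(q[:,:2].astype(np.float32)), np.nanpercentile(q[:,2],[5,50,95]))
E
```

```text
scene box [0.623 0.241 0.044]
scene pile [ 0.613 -0.259  0.069]
scene jar [0.77  0.008 0.09 ]
scene bench [ 0.507 -0.063  0.003]
scene pink [0.268 0.151 0.01 ]
rim [135 149  85  41 835] [ 0.627 -0.267  0.107]
((0.6069058775901794, -0.2665981650352478), (0.15320731699466705, 0.2024480551481247), 21.61581039428711) [0.09883821 0.10681434 0.11086671]
side box [0.595 0.191 0.044]
side pile [ 0.605 -0.273  0.07 ]
side jar [ 0.757 -0.016  0.087]
side bench [ 0.535 -0.084 -0.001]
side pink [0.334 0.206 0.004]
bright [ 199  146   74   41 1632] [0.609 0.218 0.043]
 rect ((0.6126044988632202, 0.2245406061410904), (0.17586681246757507, 0.21604785323143005), 4.760214328765869)
bright [ 349  309  163   75 5224] [ 0.562 -0.576  0.   ]
 rect ((0.5000187754631042, -0.625440239906311), (0.22060514986515045, 0.21678581833839417), 11.34169864654541)
rim [ 290  200   95   62 1224] [ 0.585 -0.283  0.108]
((0.6048863530158997, -0.27068084478378296), (0.15209995210170746, 0.20058639347553253), 22.163461685180664) [0.0990955  0.10778918 0.11058827]
```

Both views agree. The glass centre is about (0.613, 0.225). The tray centre is about (0.606, -0.268), with its 150 mm axis near 22° and its rim top near 0.109. I'll take a wrist view to refine this.

Run:
```python
from cell import arm
from h import *
from scipy.spatial.transform import Rotation as Ro
print(Ro.from_euler('xyz',arm.read_eef_rot()).as_matrix().round(3), arm.read_opening())
o=arm.read_eef_rot()
for k,p in enumerate([(.60,-.43,.33),(.66,-.40,.36)]):
    arm.move_ptp(p,o)
    arm.sleep(.2)
    par=arm.camera_params('wrist'); im,d=arm.grab_frame('wrist')
    cv2.imwrite(f'pics/w{k+1}.png',im); np.savez(f'wrist{k+1}.npz',im=im,d=d,**par)
    z=load(f'wrist{k+1}.npz');P=cloud(z)
    m=(P[...,2]>.095)&(P[...,2]<.125)&(abs(P[...,0]-.606)<.15)&(abs(P[...,1]+.268)<.15)
    q=P[m]; print(len(q),cv2.minAreaRect(q[:,:2].astype(np.float32)),np.percentile(q[:,2],[5,50,90,98]))
    m2=(P[...,2]>.105)&m; q=P[m2];print(np.median(q[:,2]))
print(arm.read_q().round(3),arm.read_time())
```

```text
[[-0.002  1.    -0.   ]
 [ 0.    -0.    -1.   ]
 [-1.    -0.002 -0.   ]] 0.08531821102643629
5042 ((0.6210974454879761, -0.30661654472351074), (0.150180846452713, 0.12174960970878601), 22.234792709350586) [0.09525786 0.10850437 0.10992057 0.11063802]
0.10903749659241774
5336 ((0.6141759753227234, -0.28983259201049805), (0.15052036941051483, 0.1579917073249817), 22.1874942779541) [0.09525752 0.10843296 0.10994868 0.11063927]
0.10902674324324466
[-6.900e-01  6.710e-01  8.320e-01 -1.000e-03  1.643e+00 -6.890e-01] 2.6583
```

View pics/w1.png

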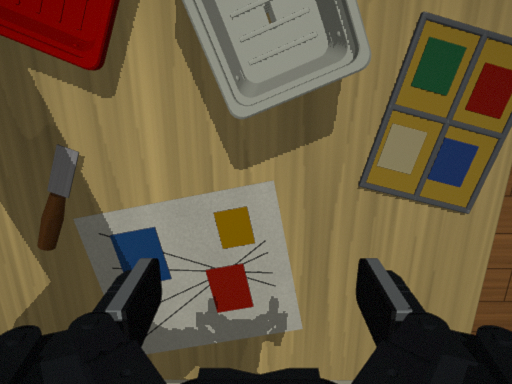

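Refined: the centre is (0.606, -0.270), yaw 22.2°, width 150 mm and rim top 0.109–0.110, which agrees with the text. I'll grip the -x long side near the -x+y corner.

```bash
cat >> h.py <<'E'
from scipy.spatial.transform import Rotation as Ro
c=np.array([.606,-.270]); yaw=np.radians(22.2)
ex=np.array([np.cos(yaw),np.sin(yaw),0]); ey=np.array([-np.sin(yaw),np.cos(yaw),0])
C=np.r_[c,0]
G=C-ex*.070+ey*.070
def Rtool(yv): # x down, y=yv
    x=np.array([0,0,-1.]); return np.stack([x,yv,np.cross(x,yv)],1)
def eul(M): return Ro.from_matrix(M).as_euler('xyz')
E
python3 - <<'E'
from cell import arm
from h import *
R=Rtool(ex)
p=G.copy();p[2]=.20
print(p)
for zz in (.2,.108):
    p[2]=zz; q=arm.inverse_kinematics(p,eul(R)); print(q)
p[2]=.20
arm.gripper_to(.04)
arm.move_ptp(p,eul(R))
p[2]=.135; arm.servo_line(p,.1)
arm.sleep(.2)
for n in ['wrist','side']:
    im,d=arm.grab_frame(n); cv2.imwrite(f'pics/{n}_pre.png',im)
print(arm.read_tool_pos(),arm.read_contact_force(),arm.read_time(),arm.read_opening())
E
```

```text
[ 0.5147402  -0.23163791  0.2       ]
[-0.6208003   0.49600465  1.62709536  0.          1.01849265 -1.00826339]
[-0.6208003   0.63170348  1.69654161  0.          0.81334756 -1.00826339]
[ 0.51499085 -0.23178769  0.13555176] [-0.03410247 -0.40851006  0.37903608] 5.3333 0.04001652646185868<sys>:0: UserWarning: Gimbal lock detected. Setting third angle to zero since it is not possible to uniquely determine all angles.
```

View pics/wrist_pre.png

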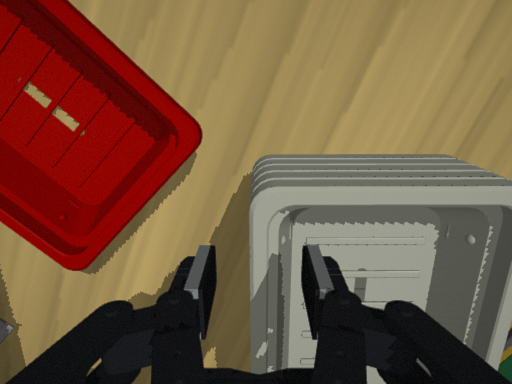

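View pics/side_pre.png

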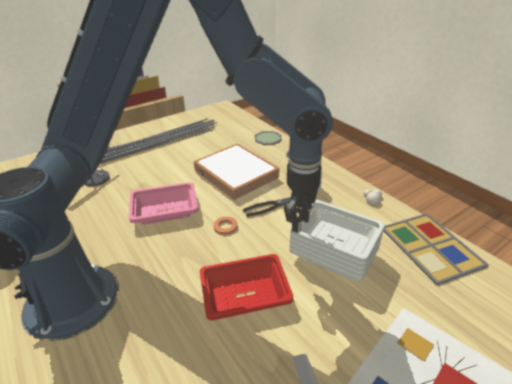

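The wrist view shows the rim band (u≈250–273) between the open fingers (u≈213 and 303), on the side near the upper-left corner. Now I'll descend and grip.

```bash
python3 - <<'E' 2>/dev/null
from cell import arm
from h import *
p=G.copy();p[2]=.108
print(arm.servo_line(p,.05,guard=8), arm.read_tool_pos(),arm.read_contact_force())
arm.gripper_to(.0,100)
arm.sleep(.2)
print(arm.read_opening(),arm.read_tool_pos(),arm.read_contact_force(),arm.read_moment(),arm.read_time())
for n in ['wrist','side']:
    im,d=arm.grab_frame(n); cv2.imwrite(f'pics/{n}_grip.png',im)
E
```

```text
False [ 0.51474795 -0.23163908  0.10777899] [ 0.63365118 -0.15776251 -0.43823284]
0.006653502493625108 [ 0.5149115  -0.23177394  0.10844661] [-0.23350349  0.05233159  4.91181619] [0.04511363 0.10553664 0.07570381] 6.625
```

View pics/wrist_grip.png

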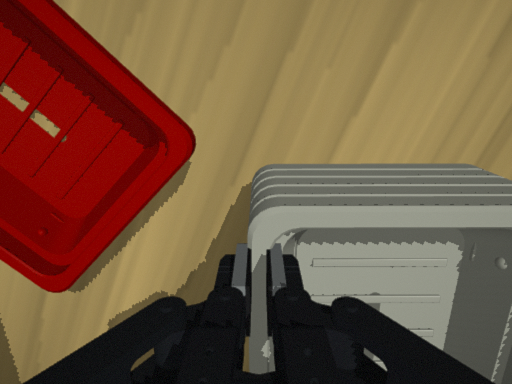

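The rim is held (opening 6.7 mm, pads pressing). Now I'll peel about the opposite corner in small steps while watching the force.

```bash
python3 - <<'E' 2>/dev/null
from cell import arm
from h import *
piv=C+ex*.071-ey*.096; piv[2]=.094
d=-.142*ex+.192*ey; L=np.linalg.norm(d); d/=L
a=np.cross(d,[0,0,1.])
p0=arm.read_tool_pos(); R0=Rtool(ex)
p0=G.copy();p0[2]=.108
for h in [.004,.008,.012,.016,.020,.023]:
    r=Ro.from_rotvec(a*h/L)
    arm.servo_line(piv+r.apply(p0-piv),.02,attitude=eul(r.as_matrix()@R0))
    print(h,arm.read_tool_pos().round(4),arm.read_contact_force().round(2),arm.read_moment().round(2),round(arm.read_opening(),4))
arm.sleep(.2)
print(arm.read_time())
for n in ['wrist','side','scene']:
    z=arm.camera_params(n);im,dd=arm.grab_frame(n); cv2.imwrite(f'pics/{n}_peel.png',im); np.savez(n+'_peel.npz',im=im,d=dd,**z)
    z=load(n+'_peel.npz');P=cloud(z)
    T=(P-C)@np.stack([ex,ey,[0,0,1.]],1)
    for nm,sx,sy in [('pp',1,1),('pm',1,-1),('mp',-1,1),('mm',-1,-1)]:
        m=(abs(T[...,0]-sx*.068)<.014)&(abs(T[...,1]-sy*.093)<.014)&(P[...,2]>.09)&(P[...,2]<.145)
        print(n,nm,m.sum(),np.percentile(P[m][:,2],[50,90]) if m.sum()>5 else '')
E
```

```text
0.004 [ 0.5151 -0.2318  0.1113] [ 1.03 -0.18 -0.49] [-0.05 -0.15 -0.02] 0.0066
0.008 [ 0.5154 -0.2321  0.1156] [ 0.46 -0.89  2.66] [-0.   -0.    0.01] 0.0063
0.012 [ 0.5156 -0.2319  0.1187] [ 1.41 -0.04 -1.29] [ 0.07 -0.16 -0.01] 0.0066
0.016 [ 0.5158 -0.2322  0.1225] [ 0.06  0.26 -1.01] [-0.02 -0.05  0.04] 0.0065
0.02 [ 0.5165 -0.2328  0.1262] [ 1.01 -0.55 -0.72] [-0.04 -0.13  0.  ] 0.0065
0.023 [ 0.5168 -0.233   0.1288] [ 0.28  0.2  -0.83] [-0.07 -0.05  0.02] 0.0061
8.875
wrist pp 71 [0.09262857 0.09367503]
wrist pm 0 
wrist mp 2500 [0.12957105 0.13105687]
wrist mm 0 
side pp 18 [0.11398283 0.12207674]
side pm 55 [0.10690305 0.10992628]
side mp 76 [0.11794828 0.1303414 ]
side mm 134 [0.10937966 0.11708936]
scene pp 113 [0.11438365 0.1236431 ]
scene pm 37 [0.10776432 0.10976283]
scene mp 60 [0.12459577 0.13277753]
scene mm 36 [0.11176597 0.11783764]
```

View pics/side_peel.png

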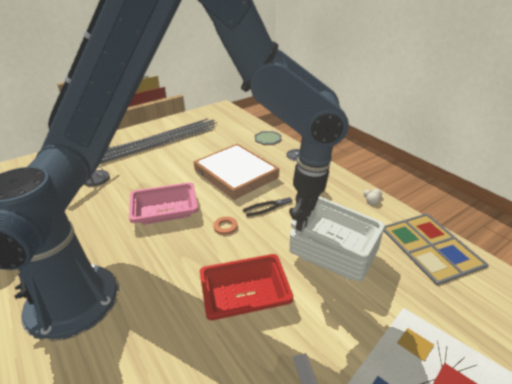

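View pics/scene_peel.png

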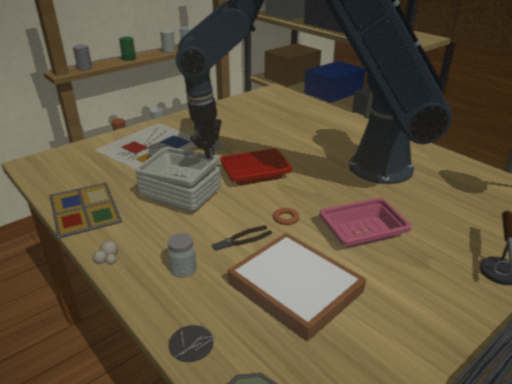

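View pics/wrist_peel.png

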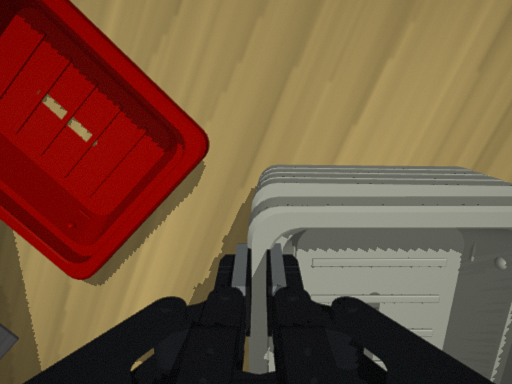

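The grip corner's rim top is at 0.131, up 22 mm. The opposite corner is at 0.1095, still seated, and the second tray's rim shows at 0.093, so it stayed down. Now I'll lift.

```bash
python3 - <<'E' 2>/dev/null
from cell import arm
from h import *
arm.gripper_to(0,120)
p=arm.read_tool_pos()
for h in [.004,.008,.012,.02,.04]:
    arm.servo_line(p+[0,0,h],.03)
    print(h,arm.read_tool_pos().round(4),arm.read_contact_force().round(2),arm.read_moment().round(2),round(arm.read_opening(),4))
q=p+[0,0,.13]
arm.servo_line(q,.08,attitude=eul(Rtool(ex)))
arm.sleep(.2)
print(arm.read_tool_pos(),arm.read_contact_force(),arm.read_time())
for n in ['wrist','side','scene']:
    z=arm.camera_params(n);im,dd=arm.grab_frame(n); cv2.imwrite(f'pics/{n}_lift.png',im); np.savez(n+'_lift.npz',im=im,d=dd,**z)
cv2.imwrite('pics/both_lift.png',np.vstack([cv2.resize(np.hstack([cv2.imread('pics/side_lift.png')[100:330,180:480],cv2.imread('pics/scene_lift.png')[60:290,60:360]]),(780,299)),cv2.resize(cv2.imread('pics/wrist_lift.png'),(400,300)).repeat(2,1)[:,:780]]))
E
```

```text
0.004 [ 0.5167 -0.2328  0.133 ] [ 0.52 -0.04 -1.44] [-0.01  0.06  0.05] 0.0059
0.008 [ 0.5168 -0.2329  0.1371] [-0.33  1.04 -1.28] [ 0.03  0.03 -0.04] 0.0057
0.012 [ 0.5169 -0.233   0.1411] [ 0.74 -0.11 -1.51] [-0.01  0.05  0.02] 0.0059
0.02 [ 0.5169 -0.2329  0.1492] [ 0.18  0.03 -1.52] [-0.01  0.07  0.  ] 0.0058
0.04 [ 0.5166 -0.2327  0.1688] [-0.69  0.41 -1.2 ] [ 0.06  0.05 -0.05] 0.0061
[ 0.51660083 -0.23275199  0.25825248] [ 0.09705018 -0.40518871 -1.9493466 ] 12.8
```

View pics/both_lift.png

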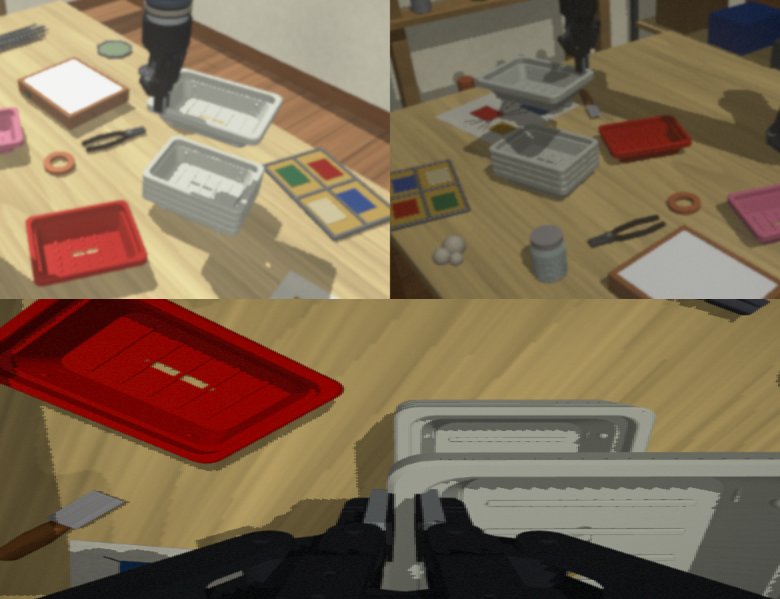

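One tray is lifted and four remain nested. Next I'll measure its tilt in the hand, then carry it.

```bash
cat >> h.py <<'E'
def trayfit(zs,cc,zr,band=.02):
    """rim-top points: plane + rect. zs loaded frames"""
    out=[]
    for z in zs:
        P=cloud(z);hsv=cv2.cvtColor(z['im'],cv2.COLOR_BGR2HSV)
        gray=z['im'].max(-1)
        m=(np.abs(P[...,2]-zr)<band)&(np.hypot(P[...,0]-cc[0],P[...,1]-cc[1])<.16)&(gray>90)&(hsv[...,1]<60)
        q=P[m]; out.append(q)
    q=np.vstack(out)
    # iterative upper plane fit
    s=q
    for _ in range(25):
        A=np.c_[s[:,:2]-cc,np.ones(len(s))]; w=np.linalg.lstsq(A,s[:,2],rcond=None)[0]
        r=q[:,2]-np.c_[q[:,:2]-cc,np.ones(len(q))]@w
        s=q[(r>-.003)&(r<.006)]
    return w,[ (len(o),cv2.minAreaRect(o[np.abs(o[:,2]-np.c_[o[:,:2]-cc,np.ones(len(o))]@w)<.016][:,:2].astype(np.float32))) for o in out],len(s)
E
python3 - <<'E' 2>/dev/null
from h import *
tcp=np.array([.5166,-.2328]); cc=tcp+(C-G)[:2]
for s in (['side'],['scene'],['side','scene']):
    print(s,trayfit([load(n+'_lift.npz') for n in s],cc,.26,.03))
z=load('wrist_lift.npz')
E
```

```text
['side'] (array([-0.01240945,  0.00303231,  0.25691805]), [(2075, ((0.6026697158813477, -0.27365100383758545), (0.1619468778371811, 0.19976726174354553), 22.42325210571289))], 753)
['scene'] (array([-0.01172898,  0.00419136,  0.25717475]), [(1115, ((0.6060752868652344, -0.2690945565700531), (0.15791428089141846, 0.20263467729091644), 23.011484146118164))], 494)
['side', 'scene'] (array([-0.01193572,  0.00356971,  0.25701694]), [(2075, ((0.6026697158813477, -0.27365100383758545), (0.1619468778371811, 0.19976726174354553), 22.42325210571289)), (1115, ((0.6060752868652344, -0.2690945565700531), (0.15791428089141846, 0.20263467729091644), 23.011484146118164))], 1254)
```

The tray is level to within 0.7° and hasn't slipped. I'll carry it over, aligned with the box.

```bash
python3 - <<'E' 2>/dev/null
from cell import arm
from h import *
gl=np.array([.6126,.2245]); y2=np.radians(4.8)
r=Ro.from_rotvec([0,0,y2-yaw])
off=r.apply(C-G)
p=np.array([gl[0]-off[0],gl[1]-off[1],.26])
R=Rtool(r.apply(ex)); print(p, arm.inverse_kinematics(p,eul(R)))
q1=np.array(arm.inverse_kinematics(p,eul(R))); q0=arm.read_q()
for f in (.25,.5,.75,1.): arm.movej(q0+f*(q1-q0)) if False else None
arm.move_ptp(p,eul(R)); arm.sleep(.2)
print(arm.read_opening(),arm.read_time())
p[2]=.192; arm.servo_line(p,.06); arm.sleep(.5)
for n in ['wrist','side','scene']:
    z=arm.camera_params(n);im,dd=arm.grab_frame(n); cv2.imwrite(f'pics/{n}_fin.png',im); np.savez(n+'_fin.npz',im=im,d=dd,**z)
print(arm.read_tool_pos(),arm.read_contact_force(),arm.read_opening(),arm.read_time())
for s in (['side'],['scene'],['side','scene']):
    print(s,trayfit([load(n+'_fin.npz') for n in s],gl,.19,.03))
cv2.imwrite('pics/both_fin.png',np.hstack([cv2.resize(cv2.imread(f'pics/{n}_fin.png'),(400,300)) for n in ('side','scene')]))
E
```

```text
[0.53698805 0.28839705 0.26      ] [0.30972863 0.48431602 1.44986885 0.         1.20740778 0.22595282]
0.005774004810235438 15.0417
[0.53696595 0.28840824 0.19197491] [-0.55728557  0.11286261 -1.14852785] 0.005635993125225026 16.975
['side'] (array([-0.01014555,  0.00752693,  0.19044439]), [(1065, ((0.6107649803161621, 0.22201818227767944), (0.15422210097312927, 0.2021780014038086), 5.723254680633545))], 348)
['scene'] (array([-0.00905936,  0.00579465,  0.19120831]), [(1762, ((0.6114967465400696, 0.22688455879688263), (0.1569526344537735, 0.20090126991271973), 5.436442852020264))], 876)
['side', 'scene'] (array([-0.00809497,  0.00733407,  0.19098622]), [(1065, ((0.6107649803161621, 0.22201818227767944), (0.15422210097312927, 0.2021780014038086), 5.723254680633545)), (1762, ((0.6114967465400696, 0.22688455879688263), (0.1569526344537735, 0.20090126991271973), 5.436442852020264))], 1213)
```

View pics/both_fin.png

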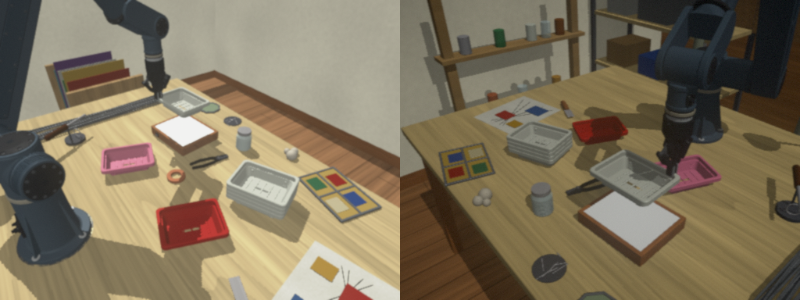

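The tray hangs over the light box: centre within about 3 mm, tilt about 0.6°, bottom about 101 mm above the glass. One last check that the pile is unmoved, and that the tray and grip are steady, before I hand in.

```bash
python3 - <<'E' 2>/dev/null
from cell import arm
from h import *
for n in ('side','scene'):
    print(n,trayfit([load(n+'_fin.npz')],c,.094,.012))
a=cv2.cvtColor(load('side0.npz')['im'],6).astype(int);b=cv2.cvtColor(load('side_fin.npz')['im'],6).astype(int)
for n in ('side','scene'):
    z0=load(n+'0.npz');z1=load(n+'_fin.npz')
    for nm,(x0,x1,y0,y1,lo,hi) in dict(jar=(.70,.83,-.08,.08,.06,.1),).items():
        for z in (z0,z1):
            P=cloud(z);m=(P[...,0]>x0)&(P[...,0]<x1)&(P[...,1]>y0)&(P[...,1]<y1)&(P[...,2]>lo)&(P[...,2]<hi);print(n,nm,m.sum(),np.median(P[m],0).round(4))
print(abs(arm.read_joint_vel()).max(),arm.read_opening(),arm.read_time())
arm.sign_off()
E
```

```text
side (array([-0.00056992, -0.00090117,  0.09262732]), [(1204, ((0.6054798364639282, -0.27066272497177124), (0.15304064750671387, 0.19995297491550446), 21.972408294677734))], 817)
scene (array([-0.00217843, -0.00146558,  0.09288679]), [(838, ((0.6067010760307312, -0.26724448800086975), (0.15571291744709015, 0.20299464464187622), 22.96097755432129))], 510)
side jar 281 [ 0.7614 -0.0096  0.0843]
side jar 281 [ 0.7616 -0.0089  0.0845]
scene jar 592 [0.7769 0.0153 0.0858]
scene jar 587 [0.7775 0.0155 0.0855]
0.0015878969017348794 0.005635993125225026 16.975
the job is handed in; nothing more can be done
```

I gripped the top tray by its long rim near the -x+y corner and peeled it off. I then lifted it, carried it over the light box and handed the job in at about 17 s with the tray still in the gripper.

- **Peel:** the gripped corner's rim rose about 22 mm while the opposite corner stayed at its seated height (rim top about 0.1095 m).
- **Final hold:** the tray is within about 3 mm of the glass centre and tilted about 0.6°. Its bottom is about 101 mm above the glass. The arm was still and the grip was set to 120 N.
- **Pile:** the four remaining trays read at their original place to within 2 mm, level, with the rim top at 0.093 m (0.094 expected).
- **Jar, pliers and foil roll:** the jar moved less than 1 mm. I checked the pliers and foil roll only by eye; both look unmoved.

**Disagreements:** the two fixed cameras differ by 3–5 mm in y. The finger opening reads about 6 mm on the 10 mm rim, probably because the pads compress; no slip was seen. The task text's heights agreed to about 1 mm.

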